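Tip the press block onto its cork sole and set it in the glass panel's corner

TASK

The blue press block stands on end in the wooden caddy. Lift it out, stand it upright on the black rubber mat and let go, then push it over, high on its blue back, so that it falls onto its cork sole on the mat (do not turn it over in the air) and let go again. Then take it up once more and set it gently, cork down and without dropping it, on the glass panel in the corner of the dark battens, its long side lying snug against the long batten and one end snug against the short one, and let go; leave the jars, pot, carton and brush where they are.

Things in the scene. Friction and masses are not known exactly. Their poses are not given: they have to be found in the camera images.
- block_center (a point): Centre of the loose press block, 60 x 50 x 120 mm (own x, y, z), 0.4 to 0.75 kg. Starts standing on end (own z up), turned any way. Face on own +x: the tan cork sole; own -x: the blue back with a brass disc. Pinch it across own y (50 mm). Overbalances at about 27 degrees of lean; pushed below half-way it slides. Lying on its sole: own x down, 60 mm high, 120 mm long, 50 mm wide.
- caddy: Fixed plywood tray 104 x 204 x 34 mm (x, y, z), walls and floor 5 mm, with two compartments side by side along its y; the press block stands on the floor of one, the red jar on that of the other. Origin: centre of its underside, on the table; z up.
- mat: Black rubber mat 240 x 240 mm, 4 mm thick, lying fixed on the table. Origin: centre of its underside; sides along its x and y, z up.
- corner (a point): Inside corner of the two dark battens, at the height of the glass surface (16 mm above the table). The long batten runs along y, its inner face at this point's x = 0, glass on the -x side. The short batten runs along x, its inner face at y = 0, glass on the -y side. Both are rigid, 20 mm wide, and stand 15 mm above the glass. z up.
- jar_red_center (a point): Centre of a red paint jar with white cap, 42 mm across, 56 mm tall, in the caddy's other compartment. To be left alone.
- jar_amber_center (a point): Centre of an amber jar with white cap, 42 mm across, 56 mm tall, standing on the glass near the panel's open corner, about 150 mm along -x and 195 mm along -y from the batten corner. To be left alone.
- jar_green_center (a point): Centre of a green jar with white cap, 48 mm across, 65 mm tall, on the table. To be left alone.
- pot_center (a point): Centre of a white ceramic brush pot, 76 mm across, 85 mm tall, on the table. To be left alone.
- carton_center (a point): Centre of a cardboard carton 70 x 130 x 45 mm (x, y, z), on the table. To be left alone.
- brush: A paint brush lying on the table's far side, along its own x. To be left alone.
- panel: The fixed glass panel on its plywood board, 220 x 260 mm (x, y), flat glass 16 mm above the table, with a flat painted pattern. Battens along its +x edge (long) and +y edge (short). Origin: centre of its underside; the inside corner of the battens lies at x = 90, y = 110, z = 16 mm from it; z up.
- sole (a point): Middle of the press block's cork sole (50 x 120 mm, 6 mm thick), the face it must be pushed over onto; 30 mm from the block's centre along own +x, half-way up its 120 mm while it stands. Axes as the block's.
There are look-alikes about, which are no part of the job. Of the things like the part that bears block_center, leave any that is red; of the rest the smaller one is meant.

How it is judged:
By the outcome, as a careful person would: the job done as asked, in the order asked, and still so for the second after the job is handed in, with the robot touching nothing.
It also fails if it takes over 72 s, if anything falls off the work surface, if the arm or the gripper's body presses on something with over 40 N, if the wrist force passes 120 N, or if a joint passes its speed limit or range.

ROBOT

A 7-joint arm with a two-finger parallel gripper is mounted at the origin on the work surface. World frame = base frame: x ahead of the robot, y to its left, z up, the work surface at z = 0. Lengths are in m, angles in rad, forces in N, time in s.
With the tool pointing down it reaches from about 0.35 to 0.9 m from the base axis. Payload 8.1 kg.
Tool frame: the origin (TCP) lies midway between the tips of the shut fingers; the grasp point (between the pads) lies 19 mm behind it; x points along the fingers, z is the direction in which the jaws open and shut, and the axes are right-handed (so a half turn about x gives the same grasp; the last joint's range is limited). The gripper opens to 92 mm and grips with 3 to 60 N. Pads are 19 mm wide; open, the fingers measure 130 mm over their backs; the gripper's body (75 mm by 190 mm) begins 47 mm behind the grasp point.
Start: joints at [-1.371, 0.434, 0.025, 1.573, -0.012, 1.134, -0.075], TCP at [0.186, 0.597, 0.227] pointing down, gripper open.
Joint ranges: [-2.62, 2.62], [-0.44, 2.09], [-1.27, 1.32], [0.08, 2.57], [-1.32, 4.46], [0.12, 2], [-2.74, 2.74]. Speed limits (rad/s): [2.22, 2.22, 3.01, 3.01, 3.14, 3.14, 3.14].

INTERFACE

Orientations are given as a rotation vector (axis times angle).
In Python, from cell import arm gives the robot as it stands. The module is installed in compiled form; this text tells all that it offers.
- The arm moves only by the tool move_arm, never from a script. Its argument "steps" is text: rows parted by semicolons, each of 5 numbers parted by spaces: the shift along the tool's x, y, z in m, then the turn about the tool's x in rad, then the closure in counts, from 0 (fully open) to 255 (shut). A call has 1 to 10 rows; each row is the pose to reach, as a shift and turn from the pose commanded when the call began, along the tool's axes at that moment; what a row does not reach only later rows make up. A row lasts 1/12 s, in which the tool goes at most 41.7 mm and 7.16 degrees, less where a joint would pass 70% of its speed; a pose out of reach is approached as far as the arm can. A call with a gripper value outside its range is refused whole. The fingers move at their own pace and stop on an object; "squeeze" is the grip in N (left out, the last holds). Time passes only in rows, so rows that repeat a pose let the fingers close. It gives the time, the measured TCP pose, the force and the opening at its end, in the units of the state.
- arm.observe(): the state, without advancing time (a new reading comes with each control period).
- arm.get_image(name): name is "scene" or "top" or "wrist"; returns a dict with "img" (420x560x3 uint8, blue, green, red), "z_map" (420x560 float32, m along the optical axis (not along the pixel's ray), 0 where there is no reading), "vfov" (degrees; the focal length in pixels is half the picture's height over the tangent of half this angle, whatever the lens; pixels are square), "cx", "cy" (the principal point, pixels), "k1" (the pictures are not rectified: a ray, as slopes to the right and down, at radius r is drawn at 1 + k1 r^2 times it, then the intrinsics apply), "extrinsics" (4x4, takes a point from camera to world coordinates). Camera axes: x right, y up, looking along -z (the intrinsics and any distortion apply to the point x, -y, -z); pixel columns grow to the right and rows downward; lengths in m; the calibration is good to about 2 mm. A picture is of the moment at which its call begins.
- arm.sign_off(): hands the job in, once; it reports no verdict.
The state is a dict: "clock": time; "joints": joint angles; "dq": joint speeds; "joint_efforts": joint torques, N m; "position": TCP position; "ee_rot": TCP orientation; "force": force on the tool from outside, world axes, zero at the start; "ft_torque": the same for the moment, N m; "width": opening from 0.0 (shut) to 1.0 (fully open).
Only numpy, scipy, OpenCV 4.12 (cv2) and the standard library are available. Lean on these libraries where they do the work, as an engineer would, in place of code of your own. Each camera call takes 0.05 s, during which the arm holds its last target.

## Working session

There is one attempt and no reset: what is moved stays moved. The work goes in short steps, Python scripts to look and compute and a tool call to move; the robot and the scene stay as the last step left them, time stands still between calls to the robot, and variables do not carry over. Pictures are saved under pics/ and viewed, and the job is handed in when it is done.

Besides the shell and the picture viewer there is one more tool, called after "Request:" as a command line: name --argument value ..., lists and objects as JSON in quotes. move_arm: Moves the arm, as the interface text tells. Its arguments: {"type":"object","properties":{"steps":{"type":"string"},"squeeze":{"type":"number"}},"required":["steps"]}

```bash
mkdir -p pics; cat > h.py <<'E'
import numpy as np, cv2
from scipy.spatial.transform import Rotation as R
from cell import arm
def K(d):
    f=210/np.tan(np.radians(d['vfov']/2)); return np.array([[f,0,d['cx']],[0,f,d['cy']],[0,0,1.]])
def ray(d,px):
    px=np.array(px,float).reshape(-1,1,2)
    u=cv2.undistortPoints(px,K(d),np.array([d['k1'],0,0,0.])).reshape(-1,2) if abs(d['k1'])<1e-12 else und(d,px)
    E=d['extrinsics']; v=np.c_[u[:,0],-u[:,1],-np.ones(len(u))]@E[:3,:3].T
    return E[:3,3],v
def und(d,px):
    return cv2.undistortPointsIter(px,K(d),np.array([d['k1'],0,0,0.]),None,None,(3,100,1e-10)).reshape(-1,2)
def onz(d,px,z):
    o,v=ray(d,px); return o+v*((z-o[2])/v[:,2])[:,None]
def cloud(d):
    yy,xx=np.mgrid[0:420,0:560]; px=np.c_[xx.ravel(),yy.ravel()]
    o,v=ray(d,px); return (o+v*d['z_map'].reshape(-1,1)).reshape(420,560,3)
def proj(d,P):
    E=np.linalg.inv(d['extrinsics']); c=np.atleast_2d(P)@E[:3,:3].T+E[:3,3]
    s=np.c_[c[:,0]/-c[:,2],-c[:,1]/-c[:,2]]; s=s*(1+d['k1']*(s**2).sum(1))[:,None]
    k=K(d); return s*k[0,0]+k[:2,2]
def save(d,n): cv2.imwrite('pics/'+n,d['img'])
E
python3 - <<'E'
from h import *
import pickle
print(arm.observe())
D={}
for n in('scene','top','wrist'):
    D[n]=arm.get_image(n); save(D[n],n+'0.png'); print(n,{k:v for k,v in D[n].items() if k not in('img','z_map')})
pickle.dump(D,open('d0.pkl','wb'))
E
```

```text
{'clock': 0.0, 'joints': array([-1.37062244,  0.43520526,  0.02500657,  1.57408153, -0.01160858,
        1.1339863 , -0.07509397]), 'dq': array([-2.21450632e-04,  7.09907809e-04,  8.79614489e-04,  2.40563847e-04,
        5.04834130e-06,  1.28541780e-03, -1.58864048e-03]), 'joint_efforts': array([-1.35668492e-03, -6.67858601e+01,  9.84582156e-01, -3.14454925e+01,
       -6.04557549e-02,  4.33058187e-02,  1.74221432e-04]), 'position': array([0.18627684, 0.59607335, 0.22596238]), 'ee_rot': array([-0.98426626,  1.33856706,  0.9825683 ]), 'force': array([-0.08127959, -0.72635168,  0.3745599 ]), 'ft_torque': array([ 0.02511523, -0.04545   , -0.0146913 ]), 'width': 1.0022937599154902}
scene {'vfov': 44.58092010604518, 'cx': 294.85899905681913, 'cy': 205.50203555182273, 'k1': 0.06133421798080838, 'extrinsics': array([[-0.68472059, -0.62089464,  0.381638  ,  1.12829576],
       [ 0.72874157, -0.57634035,  0.36982093,  0.56200725],
       [-0.00966645,  0.53133948,  0.84710384,  1.28881592],
       [ 0.        ,  0.        ,  0.        ,  1.        ]])}
top {'vfov': 42.3657229542172, 'cx': 283.4812640768674, 'cy': 210.1535535865513, 'k1': -0.15782737364253074, 'extrinsics': array([[-0.02235499,  0.98315643, -0.18139376,  0.28005234],
       [-0.99959043, -0.01873789,  0.02163003,  0.04726422],
       [ 0.01786677,  0.181803  ,  0.98317264,  1.69446171],
       [ 0.        ,  0.        ,  0.        ,  1.        ]])}
wrist {'vfov': 67.95124136384135, 'cx': 280.75079524376605, 'cy': 206.4863819560801, 'k1': -0.029786953520662462, 'extrinsics': array([[ 2.98619437e-01, -9.09149978e-01, -2.90297693e-01,
         1.07938811e-01],
       [ 9.54372218e-01,  2.84367706e-01,  9.11519504e-02,
         6.20365932e-01],
       [-3.19504869e-04, -3.04271797e-01,  9.52585204e-01,
         3.83642405e-01],
       [ 0.00000000e+00,  0.00000000e+00,  0.00000000e+00,
         1.00000000e+00]])}
```

View pics/scene0.png

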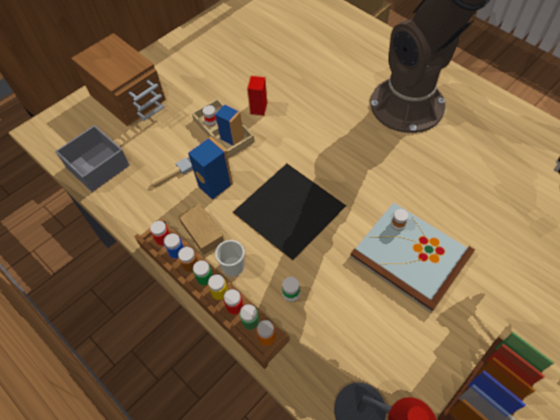

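View pics/top0.png

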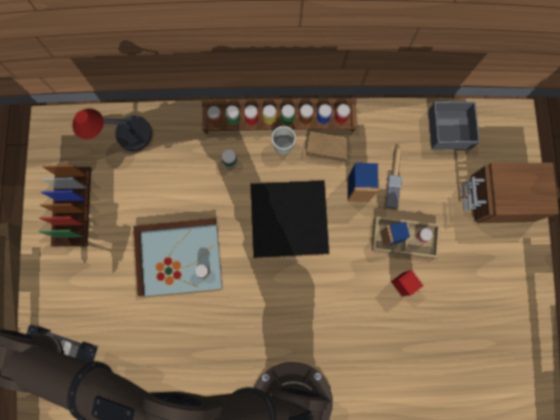

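View pics/wrist0.png

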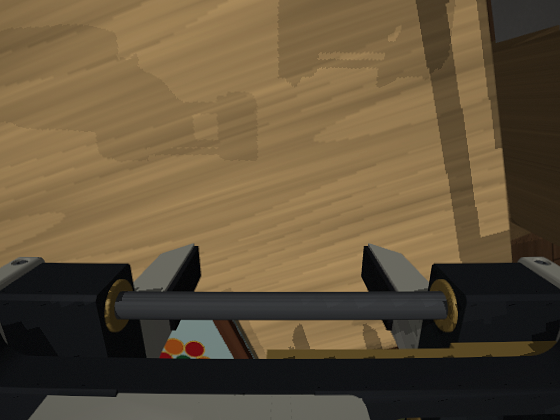

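The scene view shows the small blue block in the caddy at about (229,125), the big blue block decoy at (210,168), the red one at (257,95), the mat at (290,210), and the panel at (412,255). The top view shows the block at (397,233).

```bash
python3 - <<'E'
from h import *
import pickle
D=pickle.load(open('d0.pkl','rb'))
a=D['scene']['img'][85:165,180:280]; b=D['top']['img'][205:305,355:455]
a=cv2.resize(a,(500,400),interpolation=cv2.INTER_CUBIC);b=cv2.resize(b,(400,400),interpolation=cv2.INTER_CUBIC)
cv2.imwrite('pics/crop0.png',cv2.resize(np.hstack([a,b[:, :300]]),(800,400)))
t=D['top']; s=D['scene']
for n,d in D.items():
    if n=='wrist':continue
    C=cloud(d); im=d['img'].astype(int)
    # mat
    hsv=cv2.cvtColor(d['img'],cv2.COLOR_BGR2HSV)
    m=((hsv[...,2]<60)&(abs(C[...,2]-0.004)<0.02)).astype(np.uint8)
    m=cv2.morphologyEx(m,cv2.MORPH_OPEN,np.ones((5,5)))
    nn,l,st,ce=cv2.connectedComponentsWithStats(m)
    for i in range(1,nn):
        if st[i,4]>1500:
            c=max(cv2.findContours((l==i).astype(np.uint8),0,1)[0],key=cv2.contourArea)
            p=onz(d,c.reshape(-1,2),0.004)[:,:2].astype(np.float32)
            print(n,'mat?',cv2.minAreaRect(p),st[i])
    # blue
    m=((hsv[...,0]>100)&(hsv[...,0]<125)&(hsv[...,1]>150)&(hsv[...,2]>50)).astype(np.uint8)
    nn,l,st,ce=cv2.connectedComponentsWithStats(m)
    for i in range(1,nn):
        if st[i,4]>60:
            P=C[l==i]; print(n,'blue',ce[i],st[i],np.percentile(P,[1,50,99],axis=0).round(3).tolist())
E
```

```text
scene mat? ((0.5679624676704407, -0.003794431686401367), (0.23582807183265686, 0.23449088633060455), 1.3453723192214966) [ 236  166  107   92 5350]
scene blue [224.76847291 122.15763547] [216 106  21  38 406] [[0.482, -0.349, 0.016], [0.523, -0.322, 0.112], [0.532, -0.299, 0.129]]
scene blue [210.21600567 167.50779037] [ 189  140   41   58 1412] [[0.631, -0.258, 0.012], [0.673, -0.198, 0.136], [0.704, -0.19, 0.173]]
scene blue [174.62921348 251.03370787] [168 243  15  15  89] [[0.875, -0.121, 0.04], [0.904, -0.106, 0.07], [0.913, -0.099, 0.088]]
scene blue [496.46956522 394.47478261] [469 376  55  37 575] [[0.639, 0.652, 0.042], [0.642, 0.703, 0.084], [0.644, 0.746, 0.134]]
top mat? ((0.5654523372650146, -0.006384514272212982), (0.23545268177986145, 0.23471032083034515), 1.5877879858016968) [ 251  181   77   76 5358]
top blue [364.67157895 174.94947368] [354 164  23  22 475] [[0.631, -0.258, 0.149], [0.662, -0.225, 0.167], [0.694, -0.196, 0.175]]
top blue [ 65.06113537 195.31004367] [ 47 191  36   9 229] [[0.635, 0.647, 0.026], [0.637, 0.687, 0.085], [0.639, 0.734, 0.139]]
top blue [399.24200913 231.84931507] [392 224  16  18 219] [[0.473, -0.35, 0.078], [0.497, -0.328, 0.125], [0.521, -0.306, 0.134]]
```

View pics/crop0.png

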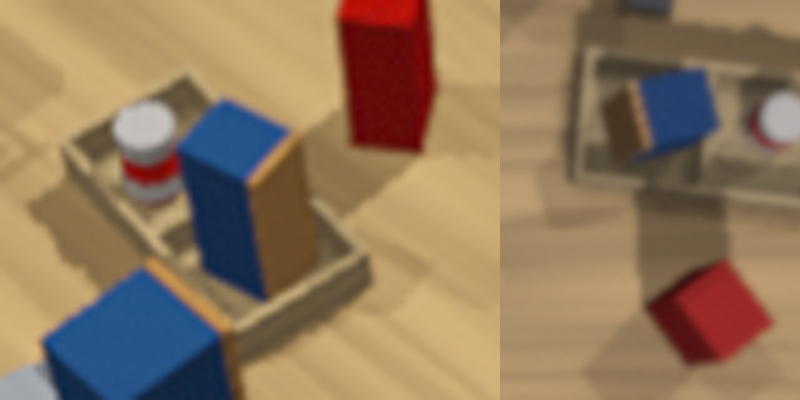

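```bash
python3 - <<'E'
from h import *
import pickle
D=pickle.load(open('d0.pkl','rb'))
o=arm.observe(); M=R.from_rotvec(o['ee_rot']).as_matrix(); print(M.round(4)); print(o['position'])
for n in('scene','top'):
    d=D[n]; C=cloud(d)
    z=C[...,2]
    # tall things near caddy
    for nm,(x0,x1,y0,y1,zl) in dict(block=(.44,.56,-.38,-.27,.112),red=(.2,.45,-.45,-.25,.1),big=(.6,.74,-.3,-.15,.155)).items():
        m=(C[...,0]>x0)&(C[...,0]<x1)&(C[...,1]>y0)&(C[...,1]<y1)&(z>zl)
        P=C[m]
        if len(P)>10: print(n,nm,m.sum(),np.median(P[:,2]),cv2.minAreaRect(P[:,:2].astype(np.float32)))
    # panel: glass cyan-ish at z .016
    hsv=cv2.cvtColor(d['img'],cv2.COLOR_BGR2HSV)
    m=((hsv[...,0]>75)&(hsv[...,0]<110)&(hsv[...,1]>20)&(hsv[...,2]>100)&(abs(z-.016)<.02)).astype(np.uint8)
    m=cv2.morphologyEx(m,cv2.MORPH_CLOSE,np.ones((9,9)))
    nn,l,st,ce=cv2.connectedComponentsWithStats(m); i=1+np.argmax(st[1:,4])
    c=max(cv2.findContours((l==i).astype(np.uint8),0,1)[0],key=cv2.contourArea)
    p=onz(d,c.reshape(-1,2),0.016)[:,:2].astype(np.float32); r=cv2.minAreaRect(p); print(n,'glass',r,cv2.boxPoints(r).round(3).tolist())
E
```

```text
[[-2.000e-04 -9.545e-01  2.982e-01]
 [-1.100e-03  2.982e-01  9.545e-01]
 [-1.000e+00 -1.000e-04 -1.100e-03]]
[0.18629668 0.5962085  0.22614642]
scene block 303 0.12293100120723577 ((0.5022812485694885, -0.3227631151676178), (0.05520714446902275, 0.06410203129053116), 12.864422798156738)
scene red 315 0.11793783244591682 ((0.35156476497650146, -0.35325726866722107), (0.0687919557094574, 0.05009204149246216), 34.881710052490234)
scene big 681 0.16665209299284678 ((0.6600955724716187, -0.2286718189716339), (0.0758238434791565, 0.0859547108411789), 87.98014831542969)
scene glass ((0.4376678168773651, 0.3373096287250519), (0.1867455691099167, 0.23413273692131042), 4.582754135131836) [[0.33500000834465027, 0.44699999690055847], [0.3540000021457672, 0.21299999952316284], [0.5400000214576721, 0.2280000001192093], [0.5210000276565552, 0.460999995470047]]
top block 343 0.12489683404439322 ((0.49988749623298645, -0.3242814242839813), (0.04787034913897514, 0.06209326162934303), 11.09931468963623)
top red 370 0.11965175176191378 ((0.34821563959121704, -0.3555225133895874), (0.06053607910871506, 0.05136613920331001), 32.08864974975586)
top big 665 0.16727551140644326 ((0.6574847102165222, -0.2299395352602005), (0.06841900944709778, 0.08571445196866989), 88.74414825439453)
top glass ((0.43927228450775146, 0.3354930877685547), (0.1958242654800415, 0.23782849311828613), 4.555363178253174) [[0.3319999873638153, 0.44600000977516174], [0.35100001096725464, 0.20900000631809235], [0.5460000038146973, 0.22499999403953552], [0.5270000100135803, 0.4620000123977661]]
```

Request:
move_arm --steps "-0.005 -0.02 -0.028 0.06 0; -0.01 -0.043 -0.06 0.16 0; -0.015 -0.067 -0.092 0.26 0; -0.02 -0.091 -0.124 0.36 0; -0.02 -0.115 -0.156 0.46 0; -0.02 -0.139 -0.188 0.56 0; -0.02 -0.163 -0.220 0.66 0; -0.02 -0.187 -0.252 0.76 0; -0.02 -0.211 -0.284 0.86 0; -0.02 -0.235 -0.316 0.96 0"

```text
clock: 0.98
position: [0.3165, 0.2229, 0.2467]
ee_rot: [-0.238, 1.558, 0.238]
force: [1.1, 0.1, 0.2]
width: 1.0
```

```bash
cat >> h.py <<'E'
def rel(xyz,jaw):
    o=arm.observe(); M=R.from_rotvec(o['ee_rot']).as_matrix()
    d=M.T@(np.array(xyz)-o['position']); a=np.degrees(np.arctan2(M[1,2],M[0,2]))
    t=(a-jaw+90)%180-90
    print('clk %.2f pos'%o['clock'],o['position'].round(4),'jaw %.2f'%a,'F',o['force'].round(1),'w %.3f'%o['width'],'q7 %.2f'%o['joints'][6])
    print('shift',d.round(4),'turn',round(np.radians(t),4),'tilt',M[:,0].round(4)); return d
E
python3 -c "
from h import *
rel([.50,-.324,.246],11.5)"
```

```text
clk 0.98 pos [0.3165 0.2229 0.2467] jaw 17.37 F [1.1 0.1 0.2] w 1.000 q7 -0.44
shift [ 4.000e-04 -5.767e-01  1.190e-02] turn 0.1025 tilt [-1.e-04  4.e-04 -1.e+00]
```

Request:
move_arm --steps "0 -0.03 0.001 0.02 0; 0 -0.07 0.002 0.05 0; 0 -0.11 0.003 0.08 0; 0 -0.15 0.004 0.1 0; 0 -0.19 0.005 0.1 0; 0 -0.23 0.006 0.1 0; 0 -0.27 0.007 0.1 0; 0 -0.31 0.008 0.1 0; 0 -0.35 0.009 0.1 0; 0 -0.39 0.01 0.1 0"

```text
clock: 1.82
position: [0.4444, -0.1456, 0.2469]
ee_rot: [-0.164, 1.564, 0.164]
force: [0.9, 1.6, 0.4]
width: 1.001
```

```bash
python3 -c "
from h import *
rel([.50,-.324,.246],11.5)"
```

```text
clk 1.82 pos [ 0.4444 -0.1456  0.2469] jaw 11.96 F [0.9 1.6 0.4] w 1.001 q7 0.61
shift [ 0.0009 -0.1861  0.0174] turn 0.008 tilt [ 9.e-04  4.e-04 -1.e+00]
```

Request:
move_arm --steps "0 -0.04 0.003 0.003 0; 0 -0.08 0.007 0.006 0; 0 -0.12 0.011 0.008 0; 0 -0.16 0.015 0.008 0; 0 -0.175 0.017 0.008 0; 0 -0.18 0.017 0.008 0; 0 -0.18 0.017 0.008 0; 0 -0.18 0.017 0.008 0"

```text
clock: 2.48
position: [0.4977, -0.3154, 0.2463]
ee_rot: [-0.156, 1.566, 0.158]
force: [0.2, 0.1, 0.0]
width: 0.998
```

```bash
python3 - <<'E'
from h import *
import pickle
rel([.50,-.324,.095],11.5)
d=arm.get_image('wrist'); save(d,'w1.png'); pickle.dump(d,open('w1.pkl','wb'))
C=cloud(d);z=C[...,2]
print(proj(d,[[.5,-.324,.125]]))
m=(z>.117)&(z<.132)&(np.abs(C[...,0]-.5)<.06)&(np.abs(C[...,1]+.324)<.06)
P=C[m]; print(m.sum(),np.median(z[m]),cv2.minAreaRect(P[:,:2].astype(np.float32)))
c=max(cv2.findContours(m.astype(np.uint8),0,1)[0],key=cv2.contourArea)
print(cv2.minAreaRect(onz(d,c.reshape(-1,2),.125)[:,:2].astype(np.float32)), c.reshape(-1,2).min(0),c.reshape(-1,2).max(0))
E
```

```text
clk 2.48 pos [ 0.4977 -0.3154  0.2463] jaw 11.47 F [0.2 0.1 0. ] w 0.998 q7 1.02
shift [ 0.1513 -0.0091  0.0007] turn -0.0006 tilt [-8.0e-04  1.1e-03 -1.0e+00]
[[280.83398663 208.80539569]]
3247 0.1244524101709431 ((0.5023372769355774, -0.3243144750595093), (0.049936048686504364, 0.06041920557618141), 11.534867286682129)
((0.5020931363105774, -0.3232143819332123), (0.049540262669324875, 0.06031830981373787), 11.437804222106934) [257 177] [310 238]
```

View pics/w1.png

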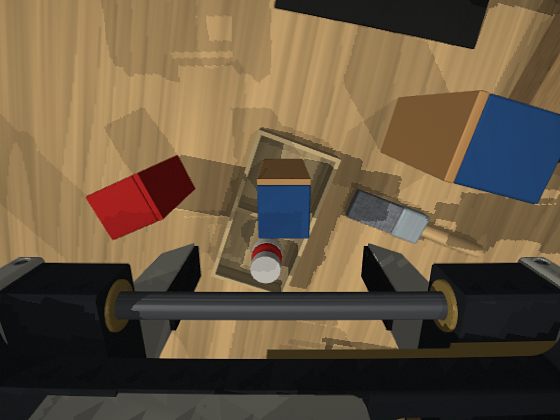

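Request:
move_arm --steps "0.02 -0.005 0.002 0 0; 0.055 -0.009 0.003 0 0; 0.09 -0.009 0.003 0 0; 0.125 -0.009 0.003 0 0; 0.155 -0.009 0.003 0 0; 0.17 -0.009 0.003 0 0; 0.171 -0.009 0.003 0 0; 0.171 -0.009 0.003 0 0" --squeeze 30

```text
clock: 3.2
position: [0.5027, -0.3229, 0.0757]
ee_rot: [-0.157, 1.566, 0.159]
force: [-0.1, 0.3, 0.7]
width: 0.999
```

```bash
python3 - <<'E'
from h import *
rel([.502,-.3235,.075],11.45)
d=arm.get_image('wrist'); save(d,'w2.png')
E
```

```text
clk 3.20 pos [ 0.5027 -0.3229  0.0757] jaw 11.55 F [-0.1  0.3  0.7] w 0.999 q7 1.18
shift [ 0.0007 -0.0005 -0.0008] turn 0.0018 tilt [-9.0e-04  1.2e-03 -1.0e+00]
```

View pics/w2.png

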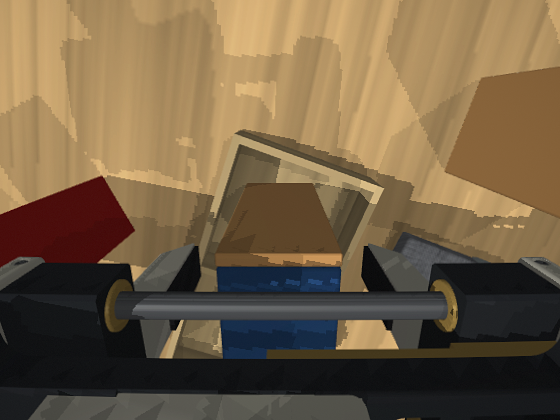

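The block's top lies centred between the open fingers (columns 217–341), cork toward the top of the picture. Close.

Request:
move_arm --steps "0 0 0 0 60; 0 0 0 0 110; 0 0 0 0 150; 0 0 0 0 200; 0 0 0 0 255; 0 0 0 0 255; 0 0 0 0 255; 0 0 0 0 255; 0 0 0 0 255; 0 0 0 0 255" --squeeze 30

```text
clock: 4.08
position: [0.5026, -0.3247, 0.0758]
ee_rot: [-0.157, 1.565, 0.157]
force: [-0.8, -0.1, 2.2]
width: 0.542
```

Request:
move_arm --steps "-0.005 0 0 0 255; -0.015 0 0 0 255; -0.03 0 0 0 255; -0.05 0 0 0 255; -0.07 0 0 0 255; -0.085 0 0 0 255; -0.09 0 0 0 255; -0.09 0 0 0 255"

```text
clock: 4.75
position: [0.5032, -0.325, 0.1672]
ee_rot: [-0.158, 1.563, 0.156]
force: [-0.6, -0.1, -4.0]
width: 0.542
```

```bash
python3 - <<'E'
from h import *
rel([.502,-.3235,.075],11.45)
d=arm.get_image('wrist'); save(d,'w3.png')
d=arm.get_image('scene'); save(d,'s3.png')
E
```

```text
clk 4.75 pos [ 0.5032 -0.325   0.1672] jaw 11.46 F [-0.6 -0.1 -4. ] w 0.542 q7 1.10
shift [ 0.0922  0.0018 -0.0011] turn 0.0002 tilt [ 2.2e-03 -9.0e-04 -1.0e+00]
```

View pics/s3.png

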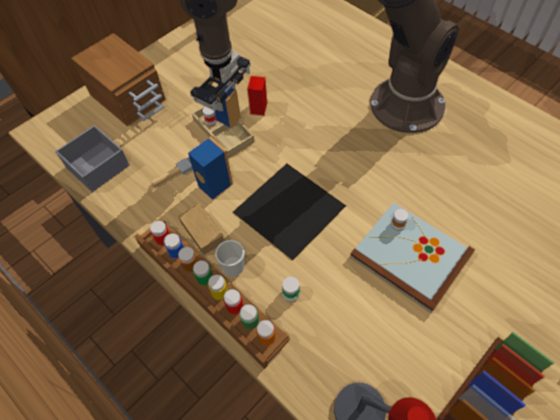

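```bash
python3 -c "
from h import *
rel([.535,-.066,.167],4)"
```

```text
clk 4.85 pos [ 0.5024 -0.3241  0.1652] jaw 11.47 F [ 0.6  0.2 -4.3] w 0.544 q7 1.10
shift [-0.0017  0.2465  0.0832] turn 0.1304 tilt [-6.e-04  7.e-04 -1.e+00]
```

Request:
move_arm --steps "0 0.012 0.003 0 255; 0 0.035 0.01 0.01 255; 0 0.065 0.02 0.03 255; 0 0.098 0.032 0.05 255; 0 0.131 0.043 0.07 255; 0 0.164 0.055 0.09 255; 0 0.195 0.066 0.11 255; 0 0.22 0.075 0.12 255; 0 0.238 0.081 0.13 255; 0 0.246 0.083 0.13 255"

```text
clock: 5.68
position: [0.5349, -0.063, 0.1643]
ee_rot: [-0.057, 1.572, 0.059]
force: [-0.5, 0.9, -4.3]
width: 0.546
```

Request:
move_arm --steps "0 0 0 0 255; 0.01 0 0 0 255; 0.025 0 0 0 255; 0.045 0 0 0 255; 0.062 0 0 0 255; 0.075 0 0 0 255; 0.082 0 0 0 255; 0.085 0 0 0 255; 0.085 0 0 0 255; 0.085 0 0 0 255"

```text
clock: 6.52
position: [0.5354, -0.068, 0.0811]
ee_rot: [-0.054, 1.57, 0.054]
force: [0.2, 0.1, -3.6]
width: 0.545
```

```bash
python3 - <<'E'
from h import *
rel([.535,-.066,.0748],4)
d=arm.get_image('wrist'); save(d,'w4.png')
d=arm.get_image('top'); save(d,'t4.png')
E
```

```text
clk 6.52 pos [ 0.5354 -0.068   0.0811] jaw 3.94 F [ 0.2  0.1 -3.6] w 0.545 q7 0.63
shift [ 0.0063  0.002  -0.0003] turn -0.0011 tilt [ 6.e-04 -4.e-04 -1.e+00]
```

View pics/w4.png

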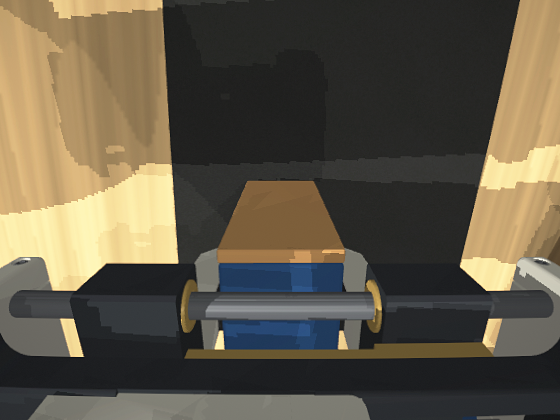

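Request:
move_arm --steps "0.002 0 0 0 255; 0.0035 0 0 0 255; 0.0045 0 0 0 255; 0.0055 0 0 0 255; 0.006 0 0 0 255; 0.006 0 0 0 255"

```text
clock: 7.12
position: [0.5352, -0.067, 0.0748]
ee_rot: [-0.055, 1.57, 0.055]
force: [-0.2, 0.5, -4.3]
width: 0.543
```

Request:
move_arm --steps "0.0005 0 0 0 255; 0.001 0 0 0 255; 0.001 0 0 0 255"

```text
clock: 7.37
position: [0.5352, -0.067, 0.0747]
ee_rot: [-0.054, 1.57, 0.056]
force: [-5.7, 1.4, 13.1]
width: 0.543
```

Request:
move_arm --steps "0.0005 0 0 0 255; 0.001 0 0 0 255; 0.001 0 0 0 255"

```text
clock: 7.62
position: [0.5351, -0.0671, 0.0746]
ee_rot: [-0.053, 1.57, 0.056]
force: [-9.3, 3.4, 27.8]
width: 0.541
```

Request:
move_arm --steps "-0.001 0 0 0 255; -0.0015 0 0 0 255; -0.0015 0 0 0 240; -0.0015 0 0 0 110; -0.0015 0 0 0 90; -0.0015 0 0 0 60; -0.0015 0 0 0 30; -0.0015 0 0 0 0; -0.0015 0 0 0 0; -0.0015 0 0 0 0"

```text
clock: 8.45
position: [0.5352, -0.067, 0.0742]
ee_rot: [-0.055, 1.57, 0.055]
force: [0.3, -0.0, -0.0]
width: 0.957
```

```bash
python3 - <<'E'
from h import *
rel([.535,-.066,.0748],4)
d=arm.get_image('wrist'); save(d,'w5.png')
E
```

```text
clk 8.45 pos [ 0.5352 -0.067   0.0742] jaw 4.01 F [ 0.3 -0.  -0. ] w 0.957 q7 0.64
shift [-0.0006  0.001  -0.0002] turn 0.0002 tilt [ 0. -0. -1.]
```

View pics/w5.png

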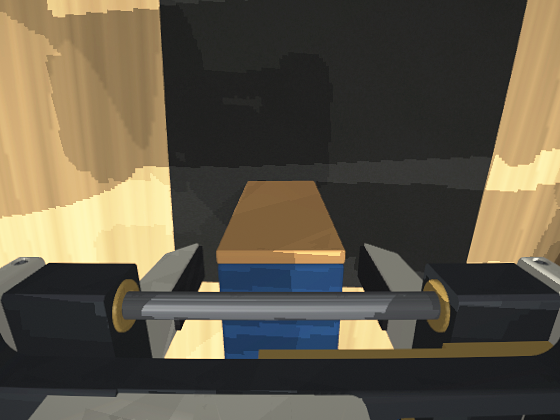

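Request:
move_arm --steps "-0.01 0 0 0 0; -0.03 0 0 0 0; -0.055 0 0 0 0; -0.075 0 0 0 0; -0.08 0 0 0 0; -0.08 -0.01 0 0 60; -0.08 -0.03 0 0 120; -0.08 -0.05 0 0 180; -0.08 -0.06 0 0 255; -0.08 -0.06 0 0 255"

```text
clock: 9.33
position: [0.5386, -0.1301, 0.1538]
ee_rot: [-0.053, 1.571, 0.051]
force: [-0.1, 0.2, 0.6]
width: 0.687
```

```bash
python3 - <<'E'
from h import *
rel([.5352,-.067,.098],4)
t=arm.get_image('top'); s=arm.get_image('scene'); save(s,'s6.png'); save(t,'t6.png')
for d in(t,s):
    C=cloud(d); m=(C[...,2]>.112)&(C[...,2]<.135)&(np.abs(C[...,0]-.535)<.06)&(np.abs(C[...,1]+.067)<.05)
    print(m.sum(),cv2.minAreaRect(C[m][:,:2].astype(np.float32)) if m.sum()>5 else '')
E
python3 -c "
import cv2
a=cv2.imread('pics/s6.png')[100:300,180:380];b=cv2.imread('pics/t6.png')[130:330,220:420]
cv2.imwrite('pics/c6.png',cv2.resize(cv2.hconcat([a,b]),(800,400)))"
```

```text
clk 9.33 pos [ 0.5386 -0.1301  0.1538] jaw 3.77 F [-0.1  0.2  0.6] w 0.687 q7 0.65
shift [0.0558 0.0632 0.0008] turn -0.0041 tilt [-6.0e-04 -1.4e-03 -1.0e+00]
58 ((0.5450685024261475, -0.04432009905576706), (0.01942313462495804, 0.03627551719546318), 54.45820617675781)
352 ((0.5340229272842407, -0.06591607630252838), (0.05637214705348015, 0.06328506022691727), 2.515162467956543)
```

View pics/c6.png

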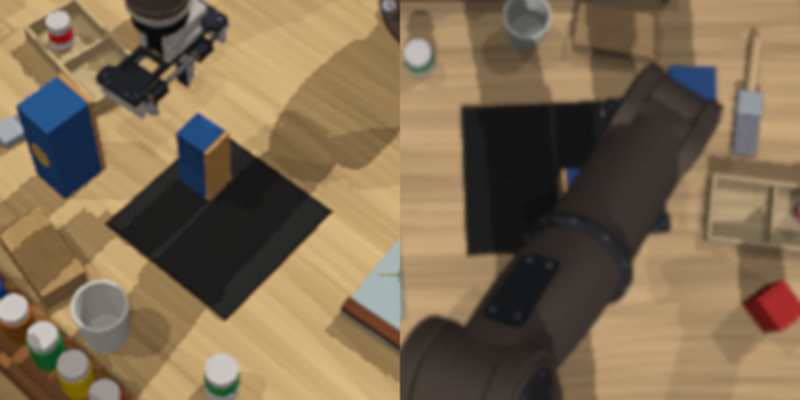

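Request:
move_arm --steps "0 0.008 0 0 255; 0 0.008 0 0 255; 0 0.008 0 0 255; 0 0.008 0 0 255; 0 0.008 0 0 255; 0.015 0.008 0 0 255; 0.03 0.008 0 0 255; 0.045 0.008 0 0 255; 0.054 0.008 0 0 255; 0.054 0.008 0 0 255"

```text
clock: 10.27
position: [0.5378, -0.1185, 0.0987]
ee_rot: [-0.055, 1.573, 0.055]
force: [-0.1, -0.1, 0.5]
width: 0.003
```

Request:
move_arm --steps "0 0.006 0 0 255; 0 0.012 0 0 255; 0 0.016 0 0 255; 0 0.021 0 0 255; 0 0.026 0 0 255; 0 0.031 0 0 255; 0 0.036 0 0 255; 0 0.041 0 0 255; 0 0.046 0 0 255; 0 0.05 0 0 255"

```text
clock: 11.1
position: [0.5351, -0.068, 0.1]
ee_rot: [-0.055, 1.571, 0.056]
force: [0.4, 0.1, -0.6]
width: 0.009
```

```bash
python3 - <<'E'
from h import *
s=arm.get_image('scene'); cv2.imwrite('pics/s7.png',cv2.resize(s['img'][100:300,180:380],(600,600)))
E
```

```text
(no output)
```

View pics/s7.png

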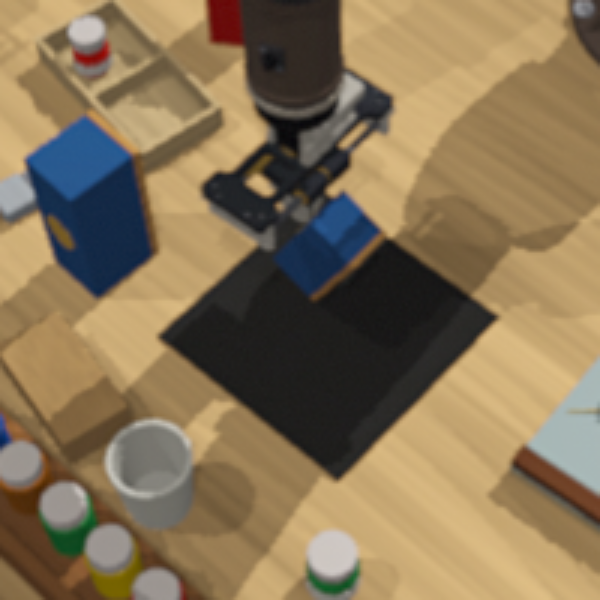

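The block is leaning forward off the finger, apparently mid-fall; hold and let it land.

Request:
move_arm --steps "0 0 0 0 255; 0 0 0 0 255; 0 0 0 0 255; 0 0 0 0 255; 0 0 0 0 255; 0 0 0 0 255"

```text
clock: 11.65
position: [0.5353, -0.0692, 0.1002]
ee_rot: [-0.055, 1.57, 0.055]
force: [0.2, -0.3, -0.6]
width: 0.004
```

```bash
python3 - <<'E'
from h import *
s=arm.get_image('scene'); cv2.imwrite('pics/s8.png',cv2.resize(s['img'][100:300,180:380],(600,600)))
E
```

```text
(no output)
```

View pics/s8.png

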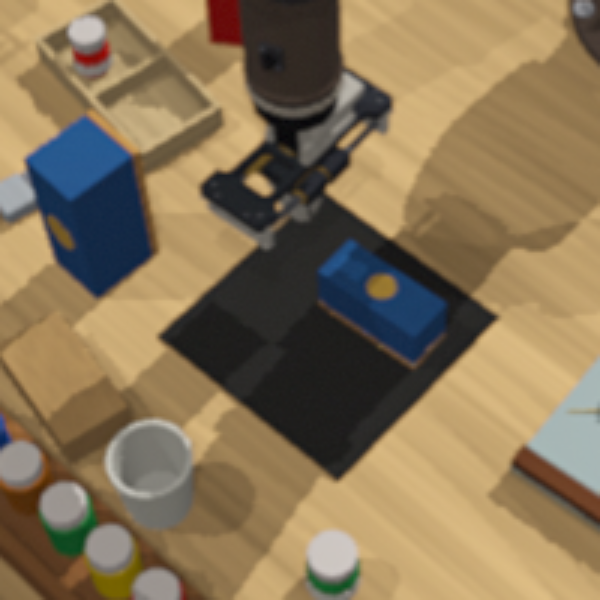

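Block lies cork down on the mat with the disc up. Rise, open, and move over it.

Request:
move_arm --steps "-0.02 0 0 0 255; -0.05 0 0 0 200; -0.08 0.015 0 0 100; -0.11 0.04 0 0 0; -0.13 0.07 0 0 0; -0.13 0.09 0 0 0; -0.13 0.095 0 0 0; -0.13 0.095 0 0 0; -0.13 0.095 0 0 0"

```text
clock: 12.45
position: [0.5283, 0.0251, 0.2299]
ee_rot: [-0.055, 1.571, 0.055]
force: [0.0, -0.1, -1.0]
width: 0.537
```

```bash
python3 - <<'E'
from h import *
d=arm.get_image('wrist'); save(d,'w9.png')
C=cloud(d);z=C[...,2]
m=((z>.056)&(z<.075)&(np.abs(C[...,0]-.53)<.1)&(np.abs(C[...,1]-.02)<.1)).astype(np.uint8)
hsv=cv2.cvtColor(d['img'],cv2.COLOR_BGR2HSV)
c=max(cv2.findContours(m,0,1)[0],key=cv2.contourArea)
print(m.sum(),np.median(z[m>0]),cv2.minAreaRect(C[m>0][:,:2].astype(np.float32)))
print(cv2.minAreaRect(onz(d,c.reshape(-1,2),.064)[:,:2].astype(np.float32)),c.reshape(-1,2).min(0),c.reshape(-1,2).max(0))
rel([.53,.023,.03],4)
E
```

```text
5114 0.06357919965376602 ((0.5286648869514465, 0.02826264500617981), (0.05017596855759621, 0.1197633296251297), 4.04343843460083)
((0.528677761554718, 0.0289078950881958), (0.049655020236968994, 0.11902512609958649), 3.992187023162842) [257 127] [305 236]
clk 12.50 pos [0.5283 0.0244 0.2299] jaw 3.93 F [0.7 0.9 0.5] w 0.579 q7 0.28
shift [ 0.1999 -0.0013  0.0017] turn -0.0013 tilt [-6.e-04 -8.e-04 -1.e+00]
```

View pics/w9.png

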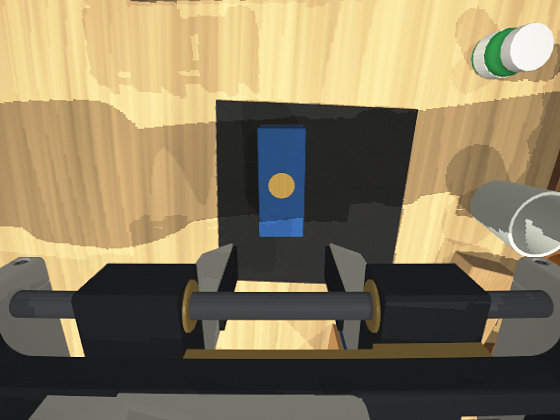

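Request:
move_arm --steps "0.01 0.004 0.001 0 0; 0.04 0.004 0.001 0 0; 0.075 0.004 0.001 0 0; 0.11 0.004 0.001 0 0; 0.12 0.004 0.001 0 0; 0.12 0.004 0.001 0 0; 0.12 0.004 0.001 0 0"

```text
clock: 13.08
position: [0.5295, 0.0287, 0.1105]
ee_rot: [-0.054, 1.571, 0.053]
force: [-0.2, -0.2, 0.3]
width: 0.998
```

```bash
python3 - <<'E'
from h import *
rel([.5286,.0286,.031],4)
E
```

```text
clk 13.08 pos [0.5295 0.0287 0.1105] jaw 3.90 F [-0.2 -0.2  0.3] w 0.998 q7 0.41
shift [ 0.0795  0.0001 -0.0009] turn -0.0017 tilt [-7.e-04 -9.e-04 -1.e+00]
```

Request:
move_arm --steps "0.02 0 -0.001 0 0; 0.05 0 -0.001 0 0; 0.07 0 -0.001 0 0; 0.079 0 -0.001 0 0; 0.079 0 -0.001 0 60; 0.079 0 -0.001 0 100; 0.079 0 -0.001 0 140; 0.079 0 -0.001 0 200; 0.079 0 -0.001 0 255; 0.079 0 -0.001 0 255"

```text
clock: 13.92
position: [0.5289, 0.0299, 0.032]
ee_rot: [-0.055, 1.569, 0.055]
force: [0.2, -0.8, 0.4]
width: 0.616
```

Request:
move_arm --steps "0 0 0 0 255; 0 0 0 0 255; 0 0 0 0 255; -0.01 0 0 0 255; -0.03 0 0 0 255; -0.05 0 0 0 255; -0.075 0 0 0 255; -0.095 0 0 0 255; -0.1 0 0 0 255; -0.1 0 0 0 255"

```text
clock: 14.75
position: [0.529, 0.0299, 0.1324]
ee_rot: [-0.055, 1.568, 0.056]
force: [0.1, 0.1, -3.7]
width: 0.543
```

```bash
python3 - <<'E'
from h import *
rel([.49,.28,.13],4)
d=arm.get_image('wrist'); save(d,'w10.png')
d=arm.get_image('top'); save(d,'t10.png')
C=cloud(d); im=d['img']
cv2.imwrite('pics/t10c.png',cv2.resize(im[200:310,110:240],(780,660),interpolation=cv2.INTER_CUBIC)[:600])
E
```

```text
clk 14.75 pos [0.529  0.0299 0.1324] jaw 4.02 F [ 0.1  0.1 -3.7] w 0.543 q7 0.39
shift [ 0.0025  0.2522 -0.0214] turn 0.0003 tilt [ 2.2e-03  8.0e-04 -1.0e+00]
```

View pics/w10.png

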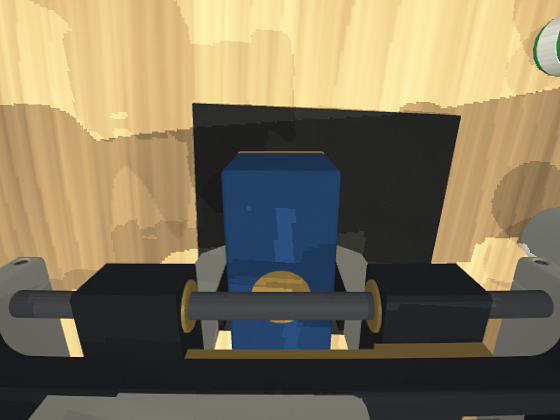

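View pics/t10c.png

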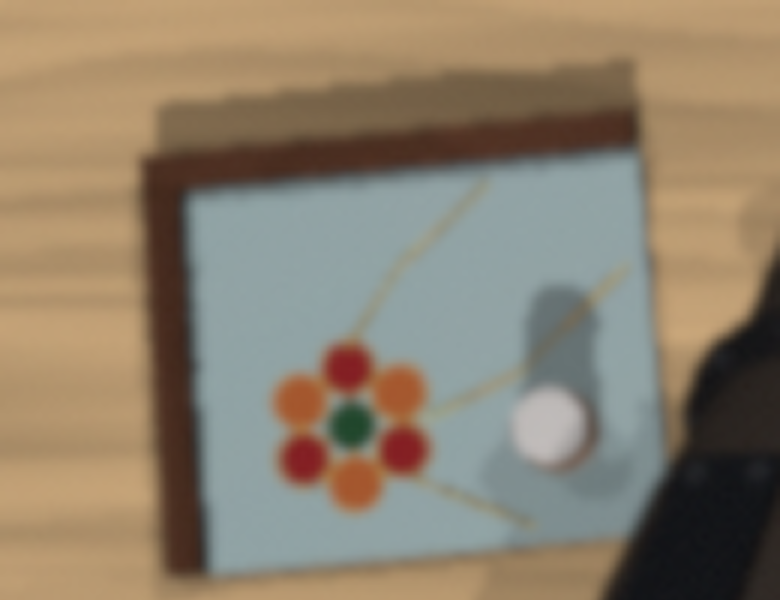

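```bash
cat > panel.py <<'E'
from h import *
def fit(d,zl,zs,name,approx=(.526,.461,4.6)):
    # sample profiles perpendicular to the expected batten lines; find edge of glass (saturation/blue-vs-red) 
    im=cv2.GaussianBlur(d['img'],(3,3),0).astype(np.float32); g=im[...,0]-im[...,2]   # blue minus red: glass>0, wood<0
    cx,cy,a=approx; a=np.radians(a); ex=np.array([np.cos(a),np.sin(a)]); ey=np.array([-np.sin(a),np.cos(a)]); c0=np.array([cx,cy])
    res=[]
    for ax,al,z in((ex,ey,zl),(ey,ex,zs)):
        pts=[]
        for s in np.arange(-.17,-.02,.004):
            t=np.arange(-.025,.018,.0005)
            P=c0+al*s+ax*t[:,None]; q=proj(d,np.c_[P,np.full(len(t),z)]).astype(np.float32)
            if q.min()<1 or q[:,0].max()>558 or q[:,1].max()>418: continue
            v=cv2.remap(g,q[None,:,0],q[None,:,1],cv2.INTER_LINEAR)[0]
            hi=v[:12].max(); lo=v.min(); 
            if hi-lo<25: continue
            th=(hi+lo)/2; i=np.argmax(v<th); 
            if i>0: pts.append(P[i-1]+(P[i]-P[i-1])*(v[i-1]-th)/(v[i-1]-v[i]))
        pts=np.array(pts,np.float32)
        if len(pts)<6: res.append(None); continue
        l=cv2.fitLine(pts,cv2.DIST_HUBER,0,.0005,.0005).ravel()
        r=(pts-l[2:])@np.array([-l[1],l[0]]); res.append((l,len(pts),np.std(r)))
    for r,n in zip(res,('long','short')):
        if r: print(name,n,'dir deg',round(np.degrees(np.arctan2(r[0][1],r[0][0])),2),'n',r[1],'rms %.4f'%r[2])
    if res[0] and res[1]:
        A,B=res[0][0],res[1][0]; x=np.linalg.solve(np.c_[A[:2],-B[:2]],B[2:]-A[2:]); print(name,'corner',(A[2:]+A[:2]*x[0]).round(4))
    return res
E
python3 - <<'E'
from panel import *
t=arm.get_image('top'); fit(t,.016,.016,'top')
s=arm.get_image('scene'); fit(s,.031,.031,'scene')
E
```

```text
top long dir deg -85.53 n 38 rms 0.0005
top short dir deg 4.56 n 38 rms 0.0002
top corner [0.5311 0.4657]
scene long dir deg -85.67 n 38 rms 0.0027
scene short dir deg 4.55 n 38 rms 0.0002
scene corner [0.533  0.4662]
```

```bash
python3 -c "
from h import *
rel([.5044,.395,.132],4.5)"
```

```text
clk 14.95 pos [0.5274 0.0299 0.1299] jaw 4.01 F [-0.1  0.2 -5. ] w 0.540 q7 0.39
shift [-0.0021  0.3658  0.0026] turn -0.0085 tilt [-2.3e-03 -4.0e-04 -1.0e+00]
```

Request:
move_arm --steps "0 0.012 0 0 255; 0 0.035 0 0 255; 0 0.07 0 -0.008 255; 0 0.108 0.001 -0.008 255; 0 0.148 0.001 -0.008 255; 0 0.188 0.002 -0.008 255; 0 0.228 0.002 -0.008 255; 0 0.265 0.003 -0.008 255; 0 0.295 0.003 -0.008 255; 0 0.32 0.003 -0.008 255"

```text
clock: 15.78
position: [0.5071, 0.3531, 0.1297]
ee_rot: [-0.064, 1.572, 0.064]
force: [0.4, 0.2, -4.8]
width: 0.54
```

Request:
move_arm --steps "0 0.018 0 0 255; 0 0.032 0 0 255; 0 0.042 0 0 255; 0 0.046 0 0 255; 0 0.046 0 0 255; 0 0.046 0 0 255"

```text
clock: 16.28
position: [0.5058, 0.3937, 0.1311]
ee_rot: [-0.061, 1.57, 0.059]
force: [-0.1, -0.6, -3.8]
width: 0.542
```

```bash
python3 - <<'E'
from panel import *
rel([.5044,.395,.132],4.5)
d=arm.get_image('wrist'); 
o=fit(d,.016,.016,'wrist',(.532,.466,4.5))
fit(d,.031,.016,'wrist31',(.532,.466,4.5))
q=proj(d,[[.532,.466,.016]]); print(q)
save(d,'w11.png')
E
```

```text
clk 16.28 pos [0.5058 0.3937 0.1311] jaw 4.38 F [-0.1 -0.6 -3.8] w 0.542 q7 -0.19
shift [-0.0009  0.0014 -0.0013] turn -0.0021 tilt [-0.e+00 -9.e-04 -1.e+00]
wrist long dir deg 83.23 n 7 rms 0.0077
wrist short dir deg 4.61 n 26 rms 0.0001
wrist corner [0.5472 0.4649]
wrist31 long dir deg 82.78 n 13 rms 0.0111
wrist31 short dir deg 4.61 n 26 rms 0.0001
wrist31 corner [0.5518 0.4652]
[[317.32689903 122.23535431]]
```

View pics/w11.png

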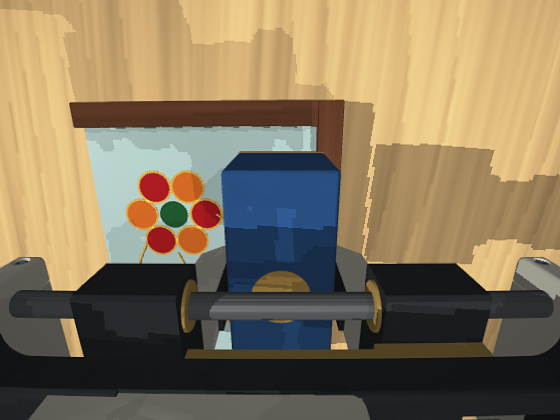

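Request:
move_arm --steps "0.01 0 0 -0.003 255; 0.03 0 0 -0.003 255; 0.05 0 0 -0.003 255; 0.067 0 0 -0.003 255; 0.078 0 0 -0.003 255; 0.083 0 0 -0.003 255; 0.085 0 0 -0.003 255; 0.085 0.002 0 -0.003 255; 0.085 0.004 0 -0.003 255; 0.085 0.004 0 -0.003 255"

```text
clock: 17.17
position: [0.5056, 0.4001, 0.0472]
ee_rot: [-0.063, 1.569, 0.065]
force: [0.5, -0.4, -3.9]
width: 0.542
```

```bash
python3 - <<'E'
from panel import *
rel([.5118,.4055,.044],4.55)
d=arm.get_image('wrist'); save(d,'w12.png')
s=arm.get_image('scene'); cv2.imwrite('pics/s12.png',cv2.resize(s['img'][180:320,330:490],(800,600),interpolation=cv2.INTER_CUBIC)[:600])
E
```

```text
clk 17.17 pos [0.5056 0.4001 0.0472] jaw 4.67 F [ 0.5 -0.4 -3.9] w 0.542 q7 -0.13
shift [0.0032 0.0048 0.0066] turn 0.0022 tilt [ 0.0012  0.0015 -1.    ]
```

View pics/w12.png

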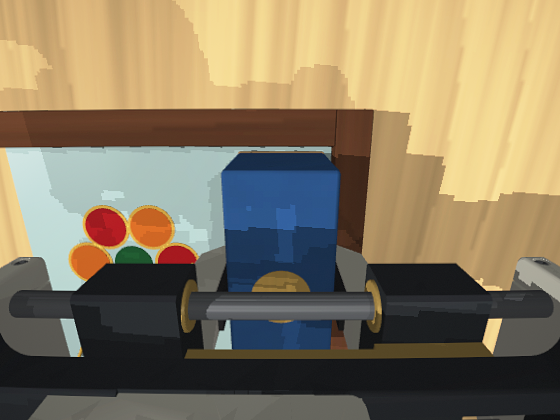

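View pics/s12.png

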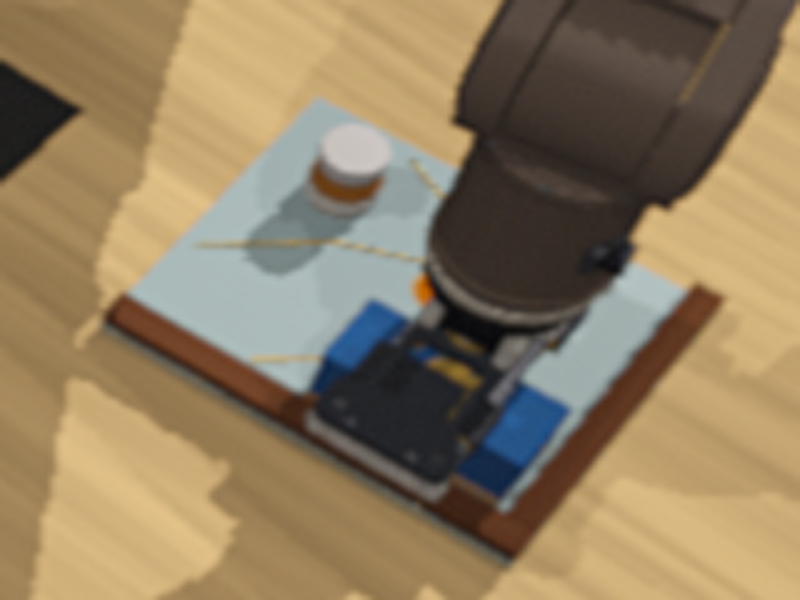

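Request:
move_arm --steps "0.001 0.001 0.001 0 255; 0.0018 0.002 0.002 0 255; 0.0018 0.003 0.003 0 255; 0.0018 0.003 0.004 0 255; 0.0018 0.003 0.004 0 255; 0.0018 0.003 0.004 0 255"

```text
clock: 17.77
position: [0.509, 0.4022, 0.0444]
ee_rot: [-0.064, 1.57, 0.063]
force: [-0.7, -0.2, -3.6]
width: 0.543
```

Request:
move_arm --steps "0 0.0005 0 0 255; 0 0.001 0 0 255; 0 0.001 0 0 255; 0 0.001 0 0 255"

```text
clock: 18.1
position: [0.5088, 0.4034, 0.0444]
ee_rot: [-0.064, 1.57, 0.064]
force: [0.3, -0.8, -3.6]
width: 0.547
```

Request:
move_arm --steps "0 0.0005 0 0 255; 0 0.001 0 0 255; 0 0.001 0 0 255; 0 0.001 0 0 255"

```text
clock: 18.43
position: [0.5088, 0.4043, 0.0444]
ee_rot: [-0.064, 1.57, 0.063]
force: [-0.5, 0.1, -3.0]
width: 0.541
```

Request:
move_arm --steps "0 0.0005 0.0005 0 255; 0 0.001 0.001 0 255; 0 0.001 0.001 0 255; 0 0.001 0.001 0 255"

```text
clock: 18.77
position: [0.5093, 0.4044, 0.0442]
ee_rot: [-0.064, 1.571, 0.062]
force: [-1.6, -5.3, -2.9]
width: 0.54
```

Request:
move_arm --steps "0 0 0.0005 0 255; 0 0 0.001 0 255; 0 0 0.001 0 255; 0 0 0.001 0 255"

```text
clock: 19.1
position: [0.5102, 0.4045, 0.0441]
ee_rot: [-0.064, 1.571, 0.062]
force: [-2.7, -4.9, -3.9]
width: 0.547
```

Request:
move_arm --steps "0 0 0.0005 0 255; 0 0 0.001 0 255; 0 0 0.001 0 255; 0 0 0.001 0 255"

```text
clock: 19.43
position: [0.5105, 0.4045, 0.044]
ee_rot: [-0.064, 1.572, 0.062]
force: [-4.4, -5.6, -1.8]
width: 0.542
```

Request:
move_arm --steps "0 0 0.0005 0 255; 0 0 0.001 0 255; 0 0 0.001 0 255; 0 0 0.001 0 255"

```text
clock: 19.77
position: [0.5106, 0.4045, 0.044]
ee_rot: [-0.065, 1.574, 0.062]
force: [-7.8, -5.0, 1.4]
width: 0.539
```

Request:
move_arm --steps "0.0005 0 0 0 255; 0.0005 0 0 0 255; 0.001 0 0 0 255; 0.001 0 0 0 255"

```text
clock: 20.1
position: [0.5106, 0.4044, 0.0438]
ee_rot: [-0.064, 1.574, 0.062]
force: [-11.3, -8.4, 10.0]
width: 0.544
```

```bash
python3 - <<'E'
from panel import *
rel([.5118,.4055,.044],4.55)
d=arm.get_image('wrist'); save(d,'w13.png')
E
```

```text
clk 20.10 pos [0.5106 0.4044 0.0438] jaw 4.61 F [-11.3  -8.4  10. ] w 0.544 q7 -0.13
shift [-0.0002  0.001   0.0013] turn 0.001 tilt [-0.0045 -0.0012 -1.    ]
```

View pics/w13.png

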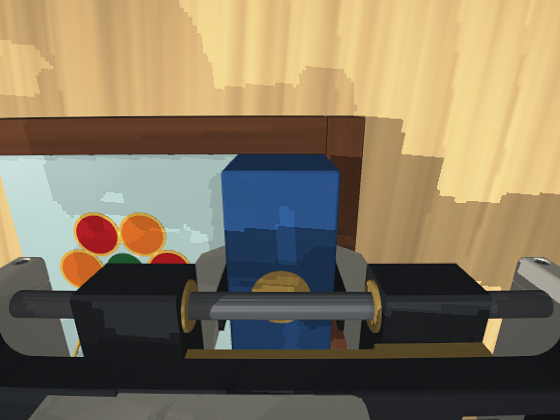

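Request:
move_arm --steps "0 0 -0.0005 0 255; 0 0 -0.0005 0 150; 0 0 -0.0005 0 110; 0 0 -0.0005 0 100; 0 0 -0.0005 0 80; 0 0 -0.0005 0 50; 0 0 -0.0005 0 20; 0 0 -0.0005 0 0; 0 0 -0.0005 0 0; 0 0 -0.0005 0 0" --squeeze 5

```text
clock: 20.98
position: [0.5122, 0.4057, 0.0435]
ee_rot: [-0.063, 1.57, 0.064]
force: [-0.3, 1.1, 0.3]
width: 0.977
```

Request:
move_arm --steps "-0.01 0 0 0 0; -0.03 0 0 0 0; -0.06 0 0 0 0; -0.095 0 0 0 0; -0.13 0 0 0 0; -0.16 0 0 0 0; -0.18 0 0 0 0; -0.18 0 0 0 0; -0.18 0 0 0 0; -0.18 0 0 0 0"

```text
clock: 21.82
position: [0.5117, 0.4055, 0.2232]
ee_rot: [-0.064, 1.57, 0.064]
force: [0.3, -0.9, -0.9]
width: 1.002
```

```bash
python3 - <<'E'
from panel import *
rel([.5118,.4055,.044],4.55)
d=arm.get_image('wrist'); save(d,'w14.png')
C=cloud(d);z=C[...,2]
m=((z>.068)&(z<.085)&(np.abs(C[...,0]-.51)<.08)&(np.abs(C[...,1]-.404)<.1)).astype(np.uint8)
c=max(cv2.findContours(m,0,1)[0],key=cv2.contourArea)
print(np.median(z[m>0]),cv2.minAreaRect(C[m>0][:,:2].astype(np.float32)))
r=cv2.minAreaRect(onz(d,c.reshape(-1,2),.076)[:,:2].astype(np.float32)); print(r,cv2.boxPoints(r).round(4).tolist())
E
```

```text
clk 21.82 pos [0.5117 0.4055 0.2232] jaw 4.64 F [ 0.3 -0.9 -0.9] w 1.002 q7 -0.25
shift [ 0.1792 -0.      0.0002] turn 0.0016 tilt [-6.e-04 -0.e+00 -1.e+00]
0.07556418764785489 ((0.5108031034469604, 0.4025394916534424), (0.04998491704463959, 0.11961005628108978), 4.619723320007324)
((0.5107897520065308, 0.4030753970146179), (0.04959680140018463, 0.11864127963781357), 4.563204288482666) [[0.4814000129699707, 0.4602000117301941], [0.49079999327659607, 0.34200000762939453], [0.5401999950408936, 0.3458999991416931], [0.5307999849319458, 0.4641999900341034]]
```

View pics/w14.png

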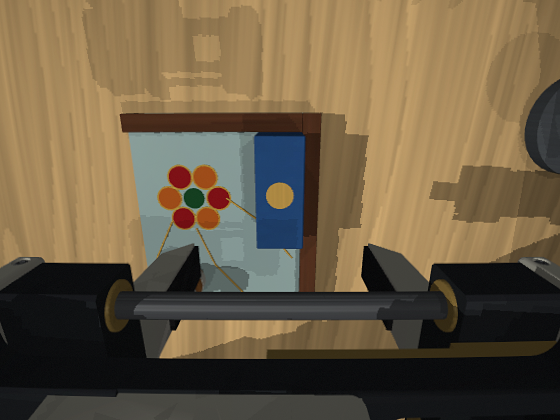

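Snug by eye (block columns 255–304 against both battens). I'll confirm with a gentle nudge on the free end and the free long side.

Request:
move_arm --steps "0 -0.02 0 0 100; 0 -0.05 0 0 200; 0 -0.08 0 0 255; 0 -0.095 0 0 255; 0 -0.095 0 0 255; 0.04 -0.095 0 0 255; 0.08 -0.095 0 0 255; 0.12 -0.095 0 0 255; 0.16 -0.095 0 0 255; 0.18 -0.095 0 0 255"

```text
clock: 22.7
position: [0.5167, 0.3109, 0.0381]
ee_rot: [-0.067, 1.575, 0.062]
force: [-1.2, 0.2, -0.9]
width: 0.325
```

Request:
move_arm --steps "0 0 0 0 255; 0 0.005 0 0 255; 0 0.01 0 0 255; 0 0.014 0 0 255; 0 0.014 0 0 255; 0 0.014 0 0 255"

```text
clock: 23.2
position: [0.5192, 0.3261, 0.0447]
ee_rot: [-0.063, 1.568, 0.066]
force: [0.4, -0.8, 0.1]
width: 0.003
```

Request:
move_arm --steps "0 0.001 0 0 255; 0 0.002 0 0 255; 0 0.003 0 0 255; 0 0.004 0 0 255; 0 0.004 0 0 255; 0 0.004 0 0 255"

```text
clock: 23.7
position: [0.5184, 0.3289, 0.0434]
ee_rot: [-0.064, 1.57, 0.064]
force: [-1.0, -0.4, 0.1]
width: 0.002
```

Request:
move_arm --steps "0 0.001 0 0 255; 0 0.002 0 0 255; 0 0.002 0 0 255; 0 0.002 0 0 255"

```text
clock: 24.03
position: [0.5182, 0.331, 0.0434]
ee_rot: [-0.064, 1.57, 0.064]
force: [0.5, 0.4, -0.2]
width: 0.008
```

Request:
move_arm --steps "0 0.001 0 0 255; 0 0.001 0 0 255; 0 0.001 0 0 255; 0 0.001 0 0 255"

```text
clock: 24.37
position: [0.5181, 0.3318, 0.0434]
ee_rot: [-0.064, 1.57, 0.064]
force: [0.5, 0.4, -0.3]
width: 0.007
```

Request:
move_arm --steps "0 0.001 0 0 255; 0 0.001 0 0 255; 0 0.001 0 0 255; 0 0.001 0 0 255"

```text
clock: 24.7
position: [0.5181, 0.3321, 0.0434]
ee_rot: [-0.064, 1.57, 0.062]
force: [-0.8, -4.7, 2.6]
width: 0.007
```

Request:
move_arm --steps "0 0.001 0 0 255; 0 0.001 0 0 255; 0 0.001 0 0 255; 0 0.001 0 0 255"

```text
clock: 25.03
position: [0.5181, 0.3321, 0.0435]
ee_rot: [-0.064, 1.57, 0.061]
force: [-0.8, -8.5, 3.2]
width: 0.009
```

Request:
move_arm --steps "0 0.001 0 0 255; 0 0.001 0 0 255; 0 0.001 0 0 255; 0 0.001 0 0 255"

```text
clock: 25.37
position: [0.5181, 0.3321, 0.0435]
ee_rot: [-0.064, 1.57, 0.06]
force: [-0.3, -9.4, 4.3]
width: 0.01
```

Request:
move_arm --steps "0 -0.01 0 0 255; 0 -0.018 0 0 255; 0 -0.018 -0.02 0 255; 0 -0.018 -0.05 0 255; 0 -0.018 -0.065 0 255; 0 -0.005 -0.065 0 255; 0 0.025 -0.065 0 255; 0 0.055 -0.065 0 255; 0 0.068 -0.065 0 255; 0 0.068 -0.065 0 255"

```text
clock: 26.2
position: [0.4468, 0.4023, 0.0432]
ee_rot: [-0.066, 1.569, 0.07]
force: [-0.1, -0.3, -0.3]
width: 0.004
```

Request:
move_arm --steps "0 0 0.002 0 255; 0 0 0.005 0 255; 0 0 0.008 0 255; 0 0 0.01 0 255; 0 0 0.01 0 255; 0 0 0.01 0 255"

```text
clock: 26.7
position: [0.458, 0.3975, 0.0435]
ee_rot: [-0.063, 1.57, 0.063]
force: [-0.6, 0.5, -1.0]
width: 0.006
```

Request:
move_arm --steps "0 0 0.001 0 255; 0 0 0.002 0 255; 0 0 0.003 0 255; 0 0 0.004 0 255; 0 0 0.004 0 255"

```text
clock: 27.12
position: [0.4618, 0.3985, 0.0435]
ee_rot: [-0.064, 1.57, 0.064]
force: [-0.1, -0.4, -0.3]
width: 0.004
```

Request:
move_arm --steps "0 0 0.001 0 255; 0 0 0.002 0 255; 0 0 0.002 0 255; 0 0 0.002 0 255"

```text
clock: 27.45
position: [0.4636, 0.3987, 0.0435]
ee_rot: [-0.063, 1.57, 0.064]
force: [1.2, 0.2, 0.1]
width: 0.01
```

Request:
move_arm --steps "0 0 0.001 0 255; 0 0 0.001 0 255; 0 0 0.001 0 255"

```text
clock: 27.7
position: [0.4646, 0.3987, 0.0434]
ee_rot: [-0.063, 1.57, 0.064]
force: [-0.4, -0.4, 0.1]
width: 0.009
```

Request:
move_arm --steps "0 0 0.001 0 255; 0 0 0.0015 0 255; 0 0 0.0015 0 255"

```text
clock: 27.95
position: [0.4662, 0.3989, 0.0435]
ee_rot: [-0.063, 1.57, 0.064]
force: [0.6, 0.1, 1.3]
width: 0.006
```

Request:
move_arm --steps "0 0 0.001 0 255; 0 0 0.0015 0 255; 0 0 0.0015 0 255"

```text
clock: 28.2
position: [0.4674, 0.399, 0.0434]
ee_rot: [-0.064, 1.57, 0.064]
force: [-0.0, 0.1, -0.1]
width: 0.004
```

Request:
move_arm --steps "0 0 0.001 0 255; 0 0 0.001 0 255; 0 0 0.001 0 255"

```text
clock: 28.45
position: [0.4676, 0.399, 0.0433]
ee_rot: [-0.064, 1.572, 0.064]
force: [-5.3, -1.0, 3.9]
width: 0.006
```

Request:
move_arm --steps "0 0 0.001 0 255; 0 0 0.001 0 255; 0 0 0.001 0 255"

```text
clock: 28.7
position: [0.4676, 0.399, 0.0434]
ee_rot: [-0.064, 1.573, 0.064]
force: [-9.4, -2.3, 8.1]
width: 0.005
```

Request:
move_arm --steps "0 0 -0.01 0 255; 0 0 -0.02 0 255; -0.03 0 -0.02 0 255; -0.07 0 -0.02 0 255; -0.11 0 -0.02 0 255; -0.15 0 -0.02 0 255; -0.18 0 -0.02 0 200; -0.18 0.01 0.01 0 100; -0.18 0.01 0.035 0 0; -0.18 0.01 0.04 0 0"

```text
clock: 29.53
position: [0.5113, 0.4128, 0.2241]
ee_rot: [-0.063, 1.566, 0.064]
force: [-0.4, -0.3, 0.0]
width: 0.247
```

Request:
move_arm --steps "0 0 0 0 0; 0 0 0 0 0; 0 0 0 0 0; 0 0 0 0 0"

```text
clock: 29.87
position: [0.5074, 0.4125, 0.2232]
ee_rot: [-0.064, 1.571, 0.064]
force: [0.8, -1.0, -0.8]
width: 0.537
```

```bash
python3 - <<'E'
from panel import *
rel([.5118,.4055,.044],4.55)
d=arm.get_image('wrist'); save(d,'w15.png')
C=cloud(d);z=C[...,2]
m=((z>.068)&(z<.085)&(np.abs(C[...,0]-.51)<.08)&(np.abs(C[...,1]-.404)<.1)).astype(np.uint8)
c=max(cv2.findContours(m,0,1)[0],key=cv2.contourArea)
r=cv2.minAreaRect(onz(d,c.reshape(-1,2),.076)[:,:2].astype(np.float32)); print(np.median(z[m>0]),r)
s=arm.get_image('scene'); save(s,'s15.png')
E
```

```text
clk 29.87 pos [0.5074 0.4125 0.2232] jaw 4.68 F [ 0.8 -1.  -0.8] w 0.537 q7 -0.26
shift [ 0.1792 -0.0074  0.004 ] turn 0.0022 tilt [-1.e-03  1.e-04 -1.e+00]
0.07555552106684438 ((0.5107302665710449, 0.40357619524002075), (0.04962703213095665, 0.11914019286632538), 4.584527015686035)
```

View pics/w15.png

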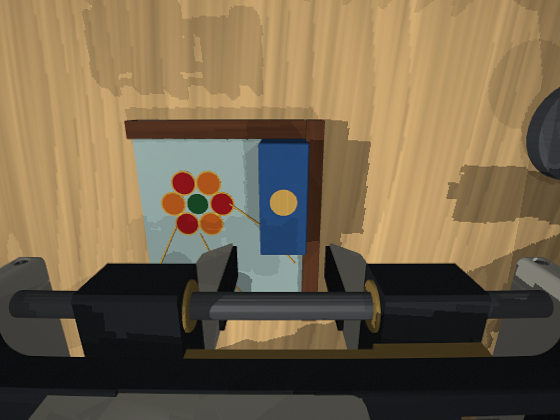

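View pics/s15.png

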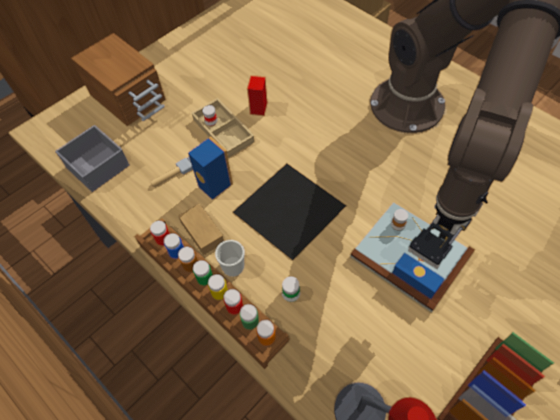

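The wrist view shows the block at (259–308, 140–254), flat against both battens with the disc up. In the scene view everything else is in place. Handing in.

```bash
python3 -c "
from h import *
print(arm.sign_off())"
```

```text
the job is handed in; nothing more can be done
None
```

The blue press block is on the glass in the corner of the battens, cork down and released. I handed the job in at about 30 s of the 72 s allowed.

**What I did:**
- I lifted the smaller blue block out of the caddy, stood it on the mat and let go.
- With shut fingers I pushed it high on its blue back, and it fell onto its cork sole on the mat.
- I picked it up again, slid it against both battens just above the glass, lowered it and let go.
- To check the fit, I nudged it lightly on its free end and its free long side, about 9 N each. It did not move either time.

**Last checks:**
- **Fit:** The block's top is 75.6 mm above the table, against 76 mm expected. Its turn is 4.58°, and the battens measured about 4.5°. No gap shows in the wrist view.
- **Other things:** The jars, pot, carton and brush look unmoved in the last scene picture, and the gripper is clear of everything.

**Disagreements and flaws:**
- My estimates of the corner position differed by about 1–2 mm between cameras, and the wrist-camera fit of the long batten failed because the block hid it. The final fit therefore rests on the contact forces and the nudges.
- Setting the block upright on the mat pressed it down with about 32 N at most before I backed off.

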